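# Hold the service-bay cover over the block heater's threaded holes

### The arm

A 7-joint arm with a two-finger parallel gripper is mounted at the origin on the work surface. World frame = base frame: x ahead of the robot, y to its left, z up, the work surface at z = 0. Lengths are in m, angles in rad, forces in N, time in s.
With the tool pointing down it reaches from about 0.425 to 0.925 m from the base axis. Payload 6.8 kg.
Tool frame: the origin (TCP) lies on the centre line of the jaws, within the pads' length; the fingertips stand 8 mm ahead of it and the grasp point (between the pads) lies 11 mm behind it (r.finger_overhang is the distance from the TCP to the fingertips, in m); x points along the fingers, z is the direction in which the jaws open and shut, and the axes are right-handed (so a half turn about x gives the same grasp; the last joint's range is limited). The gripper opens to 85 mm and grips with 20 to 120 N. Pads are 22 mm wide; open, the fingers measure 114 mm over their backs; the gripper's body (76 mm by 85 mm) begins 54 mm behind the grasp point. The pads swing forward as they close: fully open they stand 13 mm farther back than shut.
Start: joints at [1.051, 0.477, 0.022, 1.555, -0.011, 1.109, -0.083], TCP at [0.27, -0.619, 0.205] pointing down, gripper open.
Joint ranges: [-2.96, 2.96], [-0.34, 2.1], [-1.41, 1.46], [0.24, 2.44], [-1.37, 4.51], [0.17, 1.92], [-2.96, 2.96]. Speed limits (rad/s): [2.39, 2.39, 3.14, 3.14, 3.14, 3.14, 3.14].

### API

Orientations are given as a rotation vector (axis times angle).
In Python, from bench import r gives the robot as it stands. The module is installed in compiled form; this text tells all that it offers.
- The arm moves only by the tool play_rows, never from a script. Its argument "plan" is a list of rows, each a list of 5 numbers: the opening, from -1 (shut) to 1 (fully open), then the shift along the world's x, y, z in m, then the turn about the world's z in rad. A call has 1 to 10 rows; each row is the pose to reach, as a shift and turn from the pose commanded when the call began; what a row does not reach only later rows make up. A row lasts 1/10 s, in which the tool goes at most 50 mm and 8.59 degrees, less where a joint would pass 70% of its speed; a pose out of reach is approached as far as the arm can. A call with a gripper value outside its range is refused whole. The fingers move at their own pace and stop on an object; "force" is the grip in N (left out, the last holds). Time passes only in rows, so rows that repeat a pose let the fingers close. It gives the time, the measured TCP pose, the force and the opening at its end, in the units of the state.
- r.get_obs(): the state, without advancing time (a new reading comes with each control period).
- r.grab_frame(name): name is "scene" or "top" or "wrist"; returns a dict with "pixels" (400x640x3 uint8, blue, green, red), "z_map" (400x640 float32, m along the optical axis (not along the pixel's ray), 0 where there is no reading), "vfov" (degrees; the focal length in pixels is half the picture's height over the tangent of half this angle, whatever the lens; pixels are square), "cx", "cy" (the principal point, pixels), "D" ([k1, k2, p1, p2, k3] as OpenCV has them; the pictures are not rectified), "R" (3x3) and "t" (3): a world point X has camera coordinates R X + t; the wrist camera has in their place "tool_from_camera" (4x4, takes a point from camera to tool coordinates, whose origin is the TCP and whose axes are the tool frame's). Camera axes: x right, y down, z forward; pixel columns grow to the right and rows downward; lengths in m; the calibration is good to about 2 mm. A picture is of the moment at which its call begins: read the wrist's pose just before it.
- r.hand_in(): hands the job in, once; it reports no verdict.
Trained networks look in a picture, given as the dict that the camera call returned (one of the last four; its "shot" number tells which), for a name from the list of things; names that differ only in an ending like _2 or _b are one class to them, and where a whole thing is asked for, a point or a joint stands for the part that bears it (a point fixed in the world has none). Each returns a list of dicts, best first, with "conf" (0 to 1); they miss things now and then, are a little off and sometimes report something else, mostly with a low value. They report only what shows in the picture. A call takes as long as a camera call. They do not tell look-alikes from the thing itself.
- r.outline_of(picture, label): "mask" (400x640 bool, what is visible of it) and "bbox" ([left, top, right, bottom] as shares, 0 to 1, of the picture: columns of its width, rows of its height, round what is visible of it).
- r.pinpoint(picture, label): "position" ([column, row] as shares, 0 to 1, of the picture: columns of its width, rows of its height: a listed point, or the origin of a listed thing).
The state is a dict: "clock": time; "joints": joint angles; "qvel": joint speeds; "tau": joint torques, N m; "tcp_pos": TCP position; "orientation": TCP orientation; "contact_force": force on the tool from outside, world axes, zero at the start; "moment": the same for the moment, N m; "grip_width": finger opening in m.
Only numpy, scipy, OpenCV 4.12 (cv2) and the standard library are available. Lean on these libraries where they do the work, as an engineer would, in place of code of your own. Each camera call takes 0.05 s, during which the arm holds its last target.

### The job

The block heater's service bay is open. Pick its cover plate off the bench (the one with three equal screw holes, not the spare with two large openings) and hold it level, hovering about a centimetre above the heater's top without touching it, its three holes lined up over the three threaded holes so that a colleague can drop the screws straight through. Finish while still holding it there, and leave the spare plate, tube rack, screw dish and screwdriver where they are.

Things in the scene. Friction and masses are not known exactly. Their poses are not given: they have to be found in the camera images.
- plate_center (a point): centre, half-way up, of the cover plate: a flat dark anodised aluminium plate 130 x 56 mm, 6 mm thick, about 115 g, lying flat on the bench, with three 14 mm screw holes. x: along its 130 mm side towards the end with two holes; y: along the 56 mm side; z: up. Holes at (x, y) = (52, 15), (52, -15), (-52, 0) mm; solid within 40 mm of the centre
- plate_hole0 (a point): centre of a 14 mm through hole of the cover plate, at the plate's underside: two-hole end, +y side; goes over thread0
- plate_hole1 (a point): centre of a 14 mm through hole of the cover plate, at the plate's underside: two-hole end, -y side; goes over thread1
- plate_hole2 (a point): centre of a 14 mm through hole of the cover plate, at the plate's underside: the single hole at the other end; goes over thread2
- plate: the cover plate itself, origin at the centre of its underside (3 mm below plate_center)
- heater: dry-block heater, a box 170 (x) by 200 (y) mm, 70 mm high, standing firm; origin: centre of its underside. Flat top: on the +y half a flush metal block with 15 dark wells; on the -y half the open service bay (84 x 40 mm, long side along x, centred 45 mm to -y) with a circuit board in it; threaded holes beside its ends, two at +x, one at -x, in the plate's pattern
- thread0 (a point): centre of a 6 mm threaded hole (dark dot in an 11 mm brass insert) in the heater's flat top, 70 mm above the bench: +x end of the bay, +y side, at (52, -30) mm from the heater's origin. x, y, z axes as heater
- thread1 (a point): centre of a 6 mm threaded hole (dark dot in an 11 mm brass insert) in the heater's flat top, 70 mm above the bench: +x end of the bay, -y side, at (52, -60) mm. x, y, z axes as heater
- thread2 (a point): centre of a 6 mm threaded hole (dark dot in an 11 mm brass insert) in the heater's flat top, 70 mm above the bench: the single one at the -x end of the bay, at (-52, -45) mm. x, y, z axes as heater
- spare_center (a point): centre, half-way up, of the spare plate, to be left alone: same outline, thickness and metal as the cover plate but with two large 30 mm round openings instead of three screw holes; lying flat on the bench
- rack: bystander: an orange tube rack 60 x 110 mm, 49 mm high over the tube caps, origin at the centre of its underside
- dish: bystander: a clear shallow round dish 90 mm across, 14 mm high, with three steel screws in it, origin at the centre of its underside
- driver: bystander: a screwdriver 160 mm long with a black handle, lying on the bench, length along its x axis
Things that resemble listed ones, but are neither listed nor needed, are in the scene too. What is shaped like the plate but green, turquoise or yellow is not meant.

How it is judged:
By the outcome, as a careful person would: the job done as asked, in the order asked, and still so for the second after the job is handed in, while the arm keeps its last pose, push and grip.
It also fails if it takes over 45 s, if anything falls off the work surface, if the arm or the gripper's body presses on something with over 40 N, if the wrist force passes 120 N, or if a joint passes its speed limit or range.

## Working session

There is one attempt and no reset: what is moved stays moved. The work goes in short steps, Python scripts to look and compute and a tool call to move; the robot and the scene stay as the last step left them, time stands still between calls to the robot, and variables do not carry over. Pictures are saved under pics/ and viewed, and the job is handed in when it is done.

Besides the shell and the picture viewer there is one more tool, called after "Call:" as name(argument=value, ...) on one line, values as JSON. play_rows: Moves the arm, as the interface text tells. Its arguments: {"type":"object","properties":{"plan":{"type":"array","items":{"type":"array","items":{"type":"number"}}},"force":{"type":"number"}},"required":["plan"]}

```bash
mkdir -p pics; cat > h.py <<'E'
import numpy as np, cv2, pickle
from bench import r
from scipy.spatial.transform import Rotation as Ro
def grab(n):
    o=r.get_obs(); f=r.grab_frame(n)
    if n=='wrist':
        T=np.eye(4);T[:3,:3]=Ro.from_rotvec(o['orientation']).as_matrix();T[:3,3]=o['tcp_pos']
        W=T@np.array(f['tool_from_camera'])
    else:
        W=np.eye(4);R=np.array(f['R']);W[:3,:3]=R.T;W[:3,3]=-R.T@np.array(f['t'])
    fl=200/np.tan(np.radians(f['vfov'])/2)
    f['K']=np.array([[fl,0,f['cx']],[0,fl,f['cy']],[0,0,1]]);f['W']=W
    return f
def onplane(f,uv,z):
    uv=np.array(uv,float).reshape(-1,1,2)
    p=cv2.undistortPoints(uv,f['K'],np.array(f['D'],float)).reshape(-1,2)
    d=np.c_[p,np.ones(len(p))]@f['W'][:3,:3].T
    c=f['W'][:3,3]
    return c+d*((z-c[2])/d[:,2])[:,None]
def proj(f,X):
    Wi=np.linalg.inv(f['W'])
    return cv2.projectPoints(np.array(X,float).reshape(-1,1,3),cv2.Rodrigues(Wi[:3,:3])[0],Wi[:3,3],f['K'],np.array(f['D'],float))[0].reshape(-1,2)
def px(p): return np.array(p['position'])*[640,400]
E
python3 - <<'E'
from h import *
print(r.get_obs())
for n in ['top','scene','wrist']:
    f=grab(n);cv2.imwrite(f'pics/{n}0.png',f['pixels']);print(n,f['vfov'],f['W'].round(3).tolist(),f['D'])
    for l in ['plate_center','plate_hole0','plate_hole1','plate_hole2','spare_center','heater','thread0','thread1','thread2']:
        print(l,[(px(p).round(1).tolist(),round(p['conf'],2)) for p in r.pinpoint(f,l)][:4])
E
```

```text
{'clock': 0.0, 'joints': array([ 1.05091308,  0.47781574,  0.02236783,  1.55644491, -0.01148613,
        1.10927885, -0.08309585]), 'qvel': array([ 0.00101726,  0.00076683,  0.00152292, -0.00051451,  0.00211347,
        0.00040533, -0.0010458 ]), 'tau': array([-4.43015342e-04, -5.96454656e+01,  1.60733387e+00, -2.81195068e+01,
        1.22823397e-02,  9.28371563e-03,  1.63895811e-05]), 'tcp_pos': array([ 0.26987608, -0.61801452,  0.20401858]), 'orientation': array([ 0.90166358,  1.37796641, -0.90025313]), 'contact_force': array([-0.32141965,  0.65505551,  0.35742608]), 'moment': array([-0.01871692,  0.00180317,  0.07481825]), 'grip_width': 0.0853865410294914}
top 53.657258750328815 [[-0.002, -0.994, 0.106, 0.463], [-1.0, 0.001, -0.008, 0.047], [0.008, -0.106, -0.994, 1.081], [0.0, 0.0, 0.0, 1.0]] [-0.01822057  0.          0.          0.          0.        ]
plate_center [([227.7, 215.8], 0.91), ([240.7, 278.4], 0.86), ([189.7, 146.3], 0.58), ([170.7, 220.8], 0.57)]
plate_hole0 [([225.5, 196.4], 0.91), ([219.3, 202.5], 0.89), ([186.4, 235.4], 0.89), ([204.2, 139.0], 0.89)]
plate_hole1
[... 1209 characters left out ...]
160.6], 0.87), ([335.3, 134.4], 0.85)]
spare_center [([202.3, 269.7], 0.57)]
heater [([313.0, 216.3], 0.73), ([322.2, 219.3], 0.7)]
thread0 [([312.4, 226.6], 0.81), ([290.5, 206.4], 0.64), ([320.9, 218.7], 0.61)]
thread1 [([312.4, 226.6], 0.81), ([290.5, 206.4], 0.64), ([320.9, 218.7], 0.61)]
thread2 [([312.4, 226.6], 0.81), ([290.5, 206.4], 0.64), ([320.9, 218.7], 0.61)]
wrist 59.48019697939514 [[0.401, -0.866, -0.299, 0.348], [-0.916, -0.379, -0.132, -0.585], [0.001, 0.327, -0.945, 0.374], [0.0, 0.0, 0.0, 1.0]] [-0.01232032  0.          0.          0.          0.        ]
plate_center []
plate_hole0 []
plate_hole1 []
plate_hole2 []
spare_center []
heater []
thread0 []
thread1 []
thread2 []
```

View pics/top0.png

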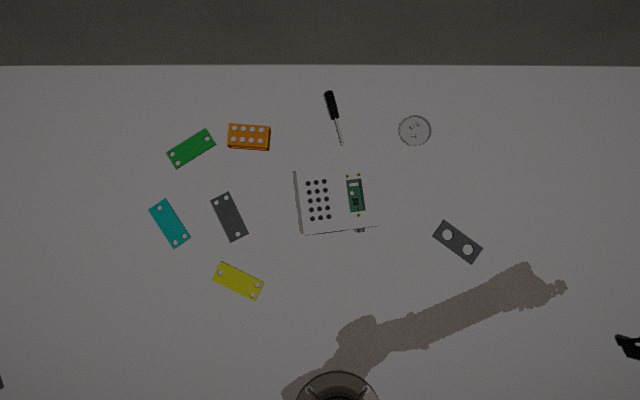

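View pics/scene0.png

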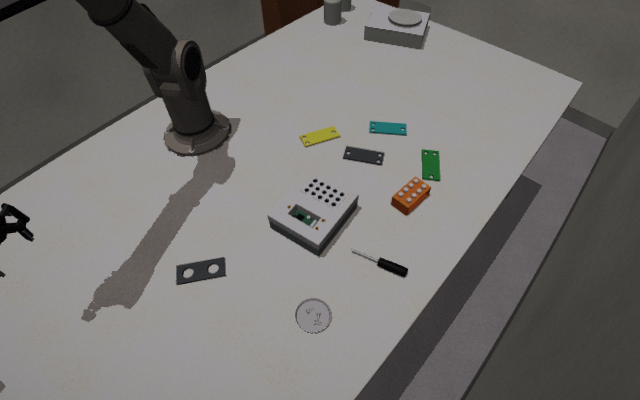

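```bash
python3 -c "
import cv2
a=cv2.imread('pics/top0.png');cv2.imwrite('pics/top0c.png',cv2.resize(a[110:310,140:400],None,fx=3,fy=3,interpolation=cv2.INTER_CUBIC))"
```

```text
(no output)
```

View pics/top0c.png

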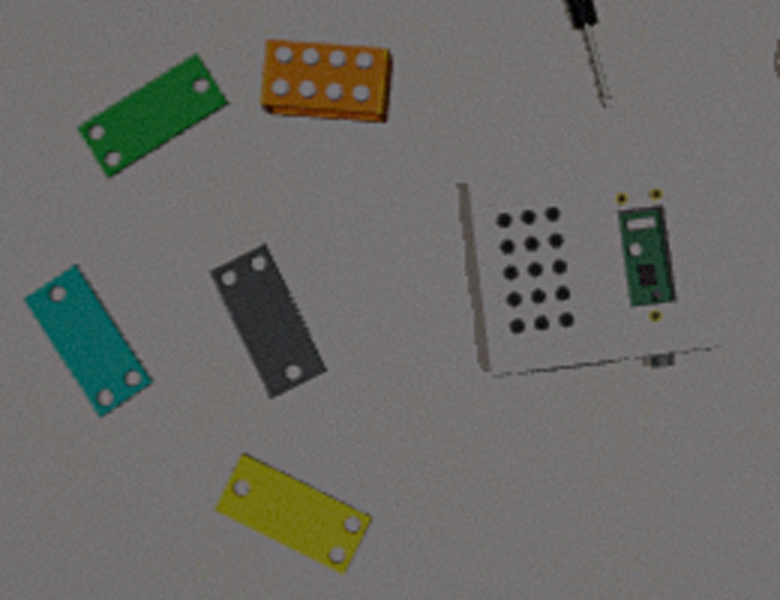

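The candidates in the top view are dark (229,216), green (191,148), turquoise (170,223), yellow (238,281), and dark with two large openings (458,242). The cover plate is the dark one at (229,216). It is anodised dark with three small holes: two at the upper end (216,202)/(226,197) and one at (237,234). The enlarged crop confirms this.

```bash
python3 - <<'E'
from h import *
print(r.finger_overhang)
f=grab('top')
H=onplane(f,[[216,202.5],[226,197],[237.5,234]],.006);T=onplane(f,[[347,176],[358.5,174.5],[358.5,215]],.07)
for A in (H,T):
    print(A.round(4).tolist()); d=A[:2].mean(0)-A[2]; print((A[:2].mean(0)+A[2])/2,np.linalg.norm(d),np.degrees(np.arctan2(d[1],d[0])))
    print(A[0]-A[1])
R=Ro.from_rotvec(r.get_obs()['orientation']).as_matrix();print(R.round(3))
E
```

```text
0.008
[[0.5621, 0.3272, 0.006], [0.5771, 0.3002, 0.006], [0.4764, 0.2668, 0.006]]
[0.52301259 0.29023562 0.006     ] 0.10434865194897769 26.72669937579026
[-0.01505682  0.02694527  0.        ]
[[0.6246, -0.0264, 0.07], [0.6285, -0.0562, 0.07], [0.5235, -0.055, 0.07]]
[ 0.57503632 -0.04814901  0.07      ] 0.10392733923668372 7.5496523735567775
[-0.00390699  0.02984565  0.        ]
[[ 0.     0.916  0.4  ]
 [-0.     0.4   -0.916]
 [-1.     0.     0.   ]]
```

Call:
play_rows(plan=[[1, 0.335, 0.578, 0, 0.054], [1, 0.335, 0.578, 0, 0.054], [1, 0.335, 0.578, 0, 0.054], [1, 0.335, 0.578, 0, 0.054], [1, 0.335, 0.578, 0, 0.054], [1, 0.335, 0.578, 0, 0.054], [1, 0.335, 0.578, 0, 0.054], [1, 0.335, 0.578, 0, 0.054], [1, 0.335, 0.578, 0, 0.054], [1, 0.335, 0.578, 0, 0.054]])

```text
clock: 2.55
tcp_pos: [0.5218, -0.1843, 0.2054]
orientation: [0.86, 1.393, -0.86]
contact_force: [1.5, -0.2, 0.2]
grip_width: 0.0855
```

Call:
play_rows(plan=[[1, 0.082, 0.142, 0, 0], [1, 0.082, 0.142, 0, 0], [1, 0.082, 0.142, 0, 0], [1, 0.082, 0.142, 0, 0], [1, 0.082, 0.142, 0, 0], [1, 0.082, 0.142, 0, 0], [1, 0.082, 0.142, 0, 0]])

```text
clock: 3.25
tcp_pos: [0.6022, -0.0465, 0.205]
orientation: [0.861, 1.393, -0.863]
contact_force: [0.2, -0.4, 0.1]
grip_width: 0.0855
```

```bash
python3 - <<'E'
from h import *
f=grab('wrist');cv2.imwrite('pics/w1.png',f['pixels']);pickle.dump(f,open('w1.pkl','wb'));print(r.get_obs()['tcp_pos'])
print([(px(p).round(1).tolist(),round(p['conf'],2)) for p in r.pinpoint(f,'thread0')][:4])
E
```

```text
[ 0.60224455 -0.04648372  0.20503475]
[([309.9, 146.6], 0.83), ([288.4, 251.6], 0.68), ([339.1, 157.3], 0.63)]
```

View pics/w1.png

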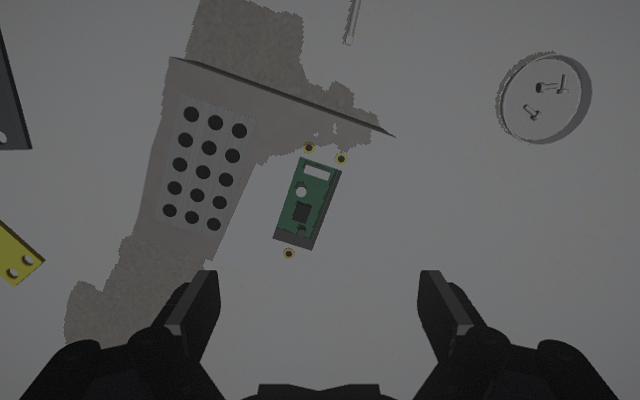

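The wrist view shows the heater with brass inserts at (309,147), (341,158) and (289,253). I'll refine these and then go to the plate.

```bash
cat >> h.py <<'E'
def brass(f,guess,z=.07):
    im=f['pixels'].astype(float); out=[]
    sat=im[...,2]-im[...,0]
    for g in guess:
        x,y=np.round(g).astype(int);s=9
        w=sat[y-s:y+s+1,x-s:x+s+1]; m=((w>w.max()*.45)).astype(np.uint8)
        c=max(cv2.findContours(m,cv2.RETR_EXTERNAL,cv2.CHAIN_APPROX_NONE)[0],key=cv2.contourArea)
        (cx,cy),_,_=cv2.fitEllipse(c); out.append([x-s+cx,y-s+cy])
    return np.array(out)
def fit(A):
    # A: 3 pts measured -> (center xy, yaw, residuals)
    P=np.array([[52,15],[52,-15],[-52,0]])/1000.; c=P.mean(0); a=A[:,:2].mean(0)
    U=P-c;V=A[:,:2]-a
    th=np.arctan2((U[:,0]*V[:,1]-U[:,1]*V[:,0]).sum(),(U*V).sum())
    Rm=np.array([[np.cos(th),-np.sin(th)],[np.sin(th),np.cos(th)]])
    return a-Rm@c,np.degrees(th),(V-U@Rm.T)*1000
E
python3 - <<'E'
from h import *
f=pickle.load(open('w1.pkl','rb'))
u=brass(f,[[308.5,147.5],[341,158.5],[289,253.5]]);print(u);print(fit(onplane(f,u,.07)))
E
```

```text
[[308.52303314 147.27821732]
 [340.71782207 158.52118969]
 [288.36672401 253.32435894]]
(array([ 0.57456418, -0.04836763]), np.float64(7.150039359449782), array([[ 0.10979846,  0.02901257],
       [ 0.10731602, -0.0008781 ],
       [-0.21711448, -0.02813447]]))
```

Call:
play_rows(plan=[[1, -0.06, 0.336, 0, 0.008], [1, -0.06, 0.336, 0, 0.008], [1, -0.06, 0.336, 0, 0.008], [1, -0.06, 0.336, 0, 0.008], [1, -0.06, 0.336, 0, 0.008], [1, -0.06, 0.336, 0, 0.008], [1, -0.06, 0.336, 0, 0.008], [1, -0.06, 0.336, 0, 0.008], [1, -0.06, 0.336, 0, 0.008], [1, -0.06, 0.336, 0, 0.008]])

```text
clock: 4.35
tcp_pos: [0.5438, 0.2896, 0.2049]
orientation: [0.855, 1.395, -0.857]
contact_force: [0.1, -1.0, -0.4]
grip_width: 0.0855
```

```bash
python3 - <<'E'
from h import *
f=grab('wrist');cv2.imwrite('pics/w2.png',f['pixels']);pickle.dump(f,open('w2.pkl','wb'));print(r.get_obs()['tcp_pos'])
print([(px(p).round(1).tolist(),round(p['conf'],2)) for p in r.pinpoint(f,'plate_hole0')][:4])
R=Ro.from_rotvec(r.get_obs()['orientation']).as_matrix();print(R.round(3),np.degrees(np.arctan2(R[1,2],R[0,2])))
E
```

```text
[0.54390921 0.28945027 0.20494795]
[([145.7, 68.9], 0.97), ([188.7, 169.9], 0.95), ([292.5, 127.9], 0.91), ([297.2, 326.2], 0.91)]
[[ 0.     0.891  0.453]
 [-0.001  0.453 -0.891]
 [-1.    -0.     0.001]] -63.05526449227237
```

View pics/w2.png

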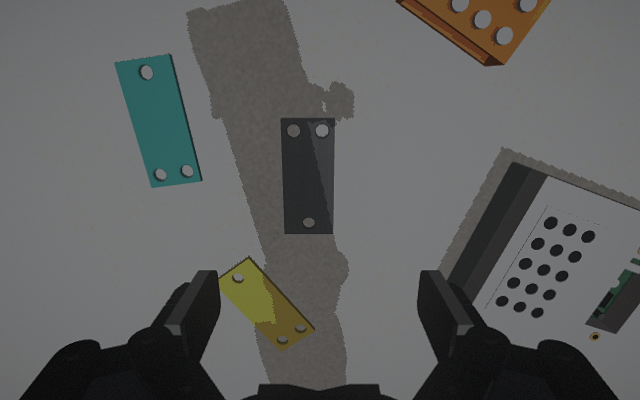

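```bash
python3 - <<'E'
from h import *
f=pickle.load(open('w2.pkl','rb'))
im=f['pixels'];c=im[95:345,180:420]
print(fit(onplane(f,[[293.0,130.7],[322,130.7],[308.7,222.8]],.006)))
ms=r.outline_of(grab('wrist'),'plate_center')
for m in ms:
    mm=m['mask'];ys,xs=np.nonzero(mm);print(m['conf'],xs.mean(),ys.mean(),mm.sum())
ctr,th,_=fit(onplane(f,[[293.0,130.7],[322,130.7],[308.7,222.8]],.006))
# overlay footprint of fingers
t=np.radians(th);ex=np.array([np.cos(t),np.sin(t)]);ey=np.array([-ex[1],ex[0]])
v=im.copy()
v=cv2.resize(v,None,fx=1,fy=1)
def poly(x0,x1,y0,y1,z,col):
    P=[np.r_[ctr+ex*a+ey*b,z] for a,b in((x0,y0),(x1,y0),(x1,y1),(x0,y1))]
    cv2.polylines(v,[np.round(proj(f,P)*8).astype(int)],True,col,1,shift=3)
poly(-.011,.011,.0425,.057,.0,(0,0,255));poly(-.011,.011,-.057,-.0425,.0,(0,0,255));poly(-.065,.065,-.028,.028,.006,(0,255,0))
cv2.imwrite('pics/w2o.png',cv2.resize(v[95:295,120:380],None,fx=3,fy=3,interpolation=cv2.INTER_CUBIC))
print(ctr,th)
E
```

```text
(array([0.52355465, 0.29046252]), np.float64(27.189087145143006), array([[-0.09201947,  0.06221897],
       [-0.09524636, -0.14276296],
       [ 0.18726583,  0.08054399]]))
0.98 263.96518908089155 303.6629100926622 3993
0.83 307.8669431484362 175.8092275790565 5787
0.82 159.31103337705875 119.60720011660108 6861
[0.52355465 0.29046252] 27.189087145143006
```

View pics/w2o.png

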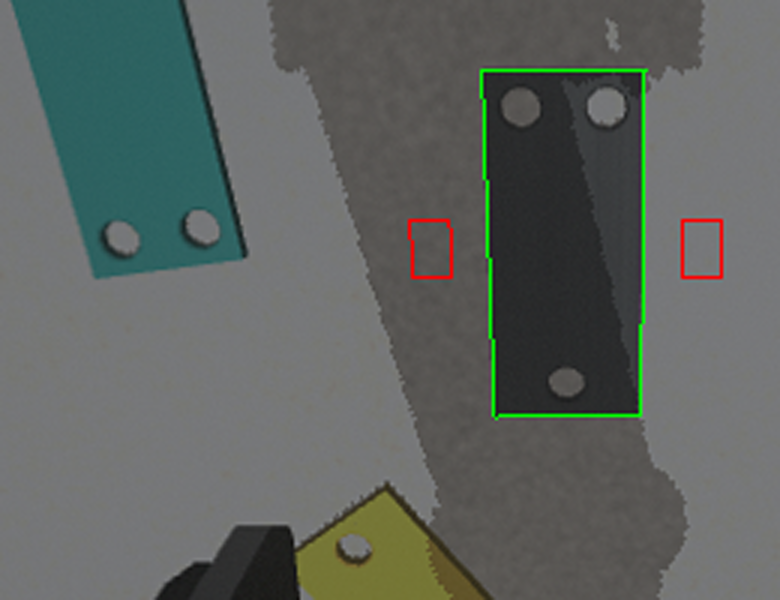

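```bash
python3 - <<'E'
from h import *
f=pickle.load(open('w2.pkl','rb'))
T=np.array(f['tool_from_camera'])
for uv in [(205,275),(212,285),(430,275),(425,285),(440,300),(200,300),(190,320),(215,310),(422,310),(170,330),(470,330)]:
    z=f['z_map'][uv[1],uv[0]]
    p=cv2.undistortPoints(np.array([[uv]],float),f['K'],f['D']).ravel()
    print(uv,z,(T@np.r_[p*z,z,1])[:3].round(4))
Z=f['z_map'];v,u=np.nonzero((Z>0)&(Z<.25))
p=cv2.undistortPoints(np.c_[u,v].astype(float).reshape(-1,1,2),f['K'],f['D']).reshape(-1,2);z=Z[v,u]
X=(np.c_[p*z[:,None],z,np.ones(len(z))]@T.T)[:,:3]
k=abs(X[:,2])<.07
print(np.percentile(X[k,0],[90,95,99,99.9,100]))
E
```

```text
(205, 275) 0.13975136 [-0.0467  0.0107 -0.0445]
(212, 285) 0.14025004 [-0.0476  0.0067 -0.0419]
(430, 275) 0.13939868 [-0.0471  0.011   0.0454]
(425, 285) 0.1393479 [-0.0484  0.0072  0.0434]
(440, 300) 0.12334935 [-0.064   0.0111  0.0438]
(200, 300) 0.12653506 [-0.0612  0.0091 -0.0421]
(190, 320) 0.11551516 [-0.0728  0.0094 -0.0417]
(215, 310) 0.14503355 [-0.0468 -0.0058 -0.0421]
(422, 310) 0.14481339 [-0.0471 -0.0056  0.0438]
(170, 330) 0.10759235 [-0.0804  0.0116 -0.045 ]
(470, 330) 0.10755039 [-0.0805  0.0117  0.0476]
[-0.05915769 -0.05151783 -0.04347389 -0.04016136 -0.03898463]
```

```bash
python3 - <<'E'
from h import *
f=pickle.load(open('w2.pkl','rb'))
T=np.array(f['tool_from_camera']);print(T.round(4))
Ti=np.linalg.inv(T)
P=[[x,y,.043] for x in(-.047,-.03,-.005,.008) for y in(.011,-.011)]
print(cv2.projectPoints(np.array(P),cv2.Rodrigues(Ti[:3,:3])[0],Ti[:3,3],f['K'],f['D'])[0].reshape(-1,2))
Z=f['z_map'];
for r_ in range(255,350,10): print(r_,Z[r_,405:480:5].round(3))
E
```

```text
[[-6.000e-04 -3.268e-01  9.451e-01 -1.691e-01]
 [ 9.000e-04 -9.451e-01 -3.268e-01  8.450e-02]
 [ 1.000e+00  7.000e-04  9.000e-04  7.000e-04]
 [ 0.000e+00  0.000e+00  0.000e+00  1.000e+00]]
[[424.05830814 274.8861991 ]
 [418.75195237 320.70385748]
 [413.16966895 254.76141701]
 [408.88920296 296.99732721]
 [400.68123344 231.69566504]
 [397.44391256 269.50738375]
 [395.39914415 221.94487384]
 [392.5598359  257.78316947]]
255 [0.418 0.419 0.418 0.418 0.419 0.421 0.417 0.42  0.418 0.417 0.42  0.417
 0.4   0.39  0.382]
265 [0.423 0.424 0.423 0.423 0.424 0.423 0.424 0.422 0.423 0.422 0.412 0.403
 0.394 0.385 0.373]
275 [0.427 0.426 0.429 0.147 0.139 0.139 0.139 0.138 0.427 0.416 0.404 0.397
 0.387 0.377 0.369]
285 [0.431 0.431 0.433 0.147 0.139 0.135 0.132 0.132 0.133 0.14  0.14  0.39
 0.381 0.37  0.363]
295 [0.437 0.438 0.437 0.148 0.139 0.134 0.129 0.126 0.126 0.125 0.127 0.132
 0.    0.365 0.357]
305 [0.441 0.441 0.44  0.148 0.141 0.134 0.128 0.124 0.12  0.12  0.121 0.122
 0.127 0.128 0.359]
315 [0.445 0.447 0.446 0.147 0.139 0.134 0.129 0.124 0.118 0.116 0.115 0.115
 0.115 0.121 0.121]
325 [0.451 0.451 0.451 0.451 0.14  0.134 0.129 0.124 0.118 0.112 0.11  0.112
 0.112 0.111 0.118]
335 [0.457 0.456 0.457 0.457 0.    0.134 0.128 0.123 0.118 0.113 0.111 0.111
 0.104 0.105 0.105]
345 [0.461 0.462 0.462 0.463 0.462 0.461 0.129 0.123 0.118 0.114 0.114 0.1
 0.102 0.1   0.101]
```

The depth puts the fingertips well behind where the text says they should be. I'll check with another camera and with the fingers at plate width before descending.

Call:
play_rows(plan=[[0.31, -0.02, 0.001, 0, 0.004], [0.31, -0.02, 0.001, -0.05, 0.004], [0.31, -0.02, 0.001, -0.085, 0.004], [0.31, -0.02, 0.001, -0.085, 0.004], [0.31, -0.02, 0.001, -0.085, 0.004], [0.31, -0.02, 0.001, -0.085, 0.004], [0.31, -0.02, 0.001, -0.085, 0.004]])

```text
clock: 5.25
tcp_pos: [0.5243, 0.2938, 0.1222]
orientation: [0.853, 1.396, -0.848]
contact_force: [0.7, -0.4, -0.2]
grip_width: 0.0563
```

```bash
python3 - <<'E'
from h import *
o=r.get_obs();print(o['tcp_pos'],o['grip_width'],o['clock'])
f=grab('wrist');cv2.imwrite('pics/w3.png',f['pixels'])
T=np.array(f['tool_from_camera'])
Z=f['z_map'];v,u=np.nonzero((Z>0)&(Z<.25))
p=cv2.undistortPoints(np.c_[u,v].astype(float).reshape(-1,1,2),f['K'],f['D']).reshape(-1,2);z=Z[v,u]
X=(np.c_[p*z[:,None],z,np.ones(len(z))]@T.T)[:,:3]
k=(abs(X[:,2])<.06)&(abs(X[:,1])<.02)
print(np.percentile(X[k,0],[90,95,99,99.9,100]))
s=grab('scene');pickle.dump(s,open('s3.pkl','wb'));cv2.imwrite('pics/s3.png',s['pixels'])
q=proj(s,o['tcp_pos'])[0];print('tcp px',q)
q2=proj(s,o['tcp_pos']+[0,0,.045])[0];print(q2)
x,y=q.astype(int)
v=s['pixels'].copy();cv2.circle(v,(x,y),1,(0,0,255),-1);cv2.circle(v,tuple(q2.astype(int)),1,(0,255,0),-1)
cv2.imwrite('pics/s3c.png',cv2.resize(v[max(0,y-90):y+60,x-90:x+90],None,fx=4,fy=4,interpolation=cv2.INTER_CUBIC))
E
```

```text
[0.52429439 0.29382818 0.12222913] 0.05632413403101039 5.25
[-0.05713714 -0.04688097 -0.03666488 -0.03158539 -0.02997884]
tcp px [367.21150232 127.88537598]
[368.36681254 116.54793166]
```

View pics/s3c.png

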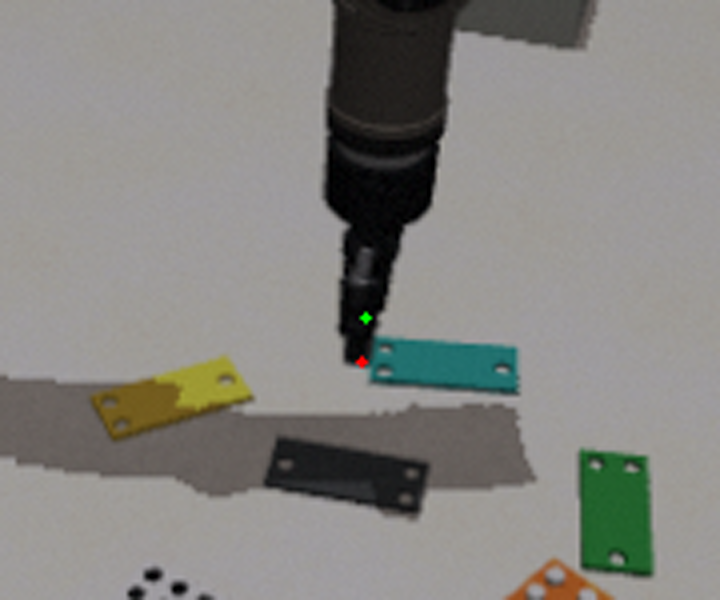

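View pics/w3.png

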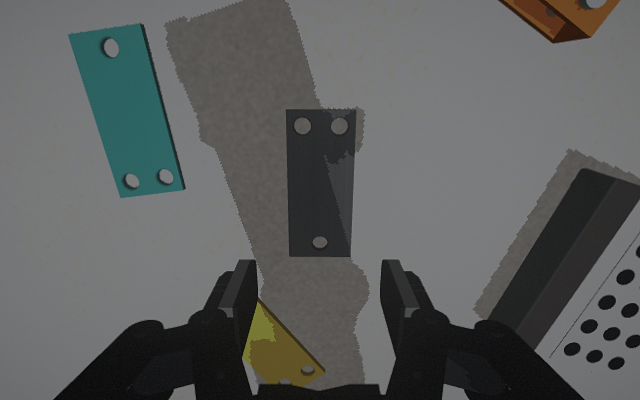

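```bash
python3 - <<'E'
from h import *
s=pickle.load(open('s3.pkl','rb'));o=r.get_obs()
R=Ro.from_rotvec(o['orientation']).as_matrix()
q0=proj(s,o['tcp_pos'])[0].astype(int);x0,y0=q0
v=cv2.resize(s['pixels'][y0-60:y0+30,x0-50:x0+60],None,fx=7,fy=7,interpolation=cv2.INTER_CUBIC)
for xx,col in((.0,(0,0,255)),(-.015,(0,255,255)),(-.03,(0,255,0)),(-.045,(255,255,0))):
    P=[o['tcp_pos']+R@np.array([xx,yy,zz]) for yy,zz in((.011,.028),(-.011,.028),(-.011,.042),(.011,.042))]
    q=(proj(s,P)-[x0-50,y0-60]+.5)*7
    cv2.polylines(v,[q.astype(int)],True,col,1)
cv2.imwrite('pics/s3d.png',v)
Z=s['z_map'];pts=[]
for y in range(y0-60,y0+10):
  for x in range(x0-50,x0+30):
    z=Z[y,x]
    if z>0:
      p=cv2.undistortPoints(np.array([[[x,y]]],float),s['K'],s['D']).ravel()
      X=(s['W']@np.r_[p*z,z,1])[:3]; X=R.T@(X-o['tcp_pos'])
      if abs(X[1])<.02 and abs(X[2])<.06 and X[0]<.03 : pts.append(X)
pts=np.array(pts);print(len(pts),np.sort(pts[:,0])[::-1][:40:3].round(4))
# table check via wrist depth
f=grab('wrist');T=f['W'];
for u,v_ in((400,120),(250,200),(100,250)):
  z=f['z_map'][v_,u];p=cv2.undistortPoints(np.array([[[u,v_]]],float),f['K'],f['D']).ravel();print((T@np.r_[p*z,z,1])[:3])
E
```

```text
656 [-0.0289 -0.0303 -0.0332 -0.0351 -0.0398 -0.0415 -0.0424 -0.0439 -0.0445
 -0.0463 -0.0479 -0.0493 -0.0509 -0.0519]
[6.02695839e-01 2.58531571e-01 4.03701945e-04]
[4.83406077e-01 3.39093176e-01 3.68166069e-04]
[ 3.74147748e-01  4.43093733e-01 -4.73991585e-06]
```

View pics/s3d.png

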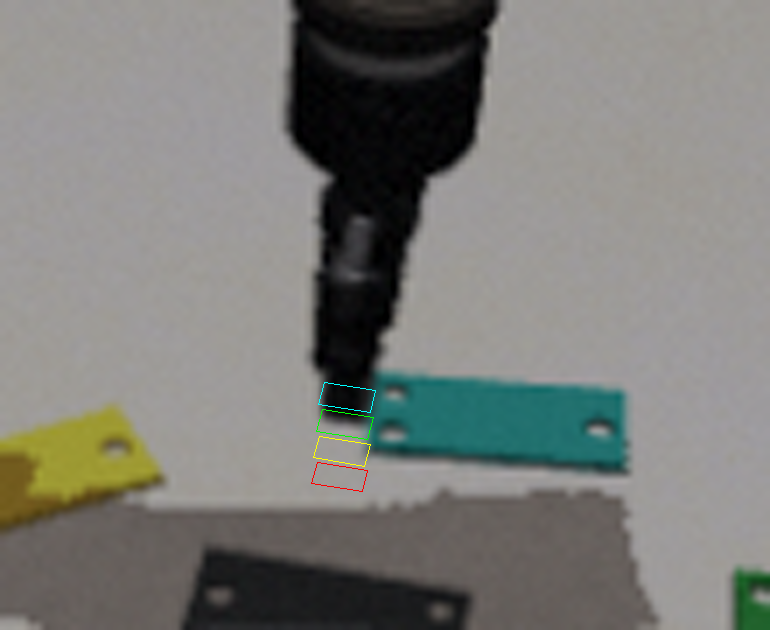

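Both cameras and the depth map agree that, at plate width, the fingertips are about 30 mm behind the reported TCP rather than 8 mm ahead. I'll trust the measurement and descend in steps while watching the force.

Call:
play_rows(plan=[[0.6, -0.001, -0.003, -0.05, 0], [0.6, -0.001, -0.003, -0.1, 0], [0.6, -0.001, -0.003, -0.117, 0], [0.6, -0.001, -0.003, -0.117, 0], [0.6, -0.001, -0.003, -0.117, 0], [0.6, -0.001, -0.003, -0.117, 0]])

```text
clock: 6.0
tcp_pos: [0.5234, 0.291, 0.005]
orientation: [0.853, 1.396, -0.848]
contact_force: [0.1, 0.5, -0.6]
grip_width: 0.0683
```

```bash
cat > tip.py <<'E'
from h import *
import sys
n=sys.argv[1]
o=r.get_obs();f=grab('wrist');R=Ro.from_rotvec(o['orientation']).as_matrix()
print(o['clock'],o['tcp_pos'],o['grip_width'],o['contact_force'],np.degrees(np.arctan2(R[1,2],R[0,2])))
cv2.imwrite(f'pics/{n}.png',f['pixels'])
Z=f['z_map'];v,u=np.nonzero((Z>0)&(Z<.2))
p=cv2.undistortPoints(np.c_[u,v].astype(float).reshape(-1,1,2),f['K'],f['D']).reshape(-1,2);z=Z[v,u]
X=(np.c_[p*z[:,None],z,np.ones(len(z))]@np.array(f['tool_from_camera']).T)[:,:3]
for s in (1,-1):
    k=(X[:,2]*s<.06)&(X[:,2]*s>.015)&(abs(X[:,1])<.015)&(X[:,0]<-.02)
    print(s,np.percentile(X[k,0],[95,99,99.9,100]).round(4), 'inner', np.percentile(X[k,2]*s,1))
pickle.dump(f,open(n+'.pkl','wb'))
E
python3 tip.py w4
```

```text
6.0 [0.52335456 0.2910344  0.00498983] 0.06831656609368429 [ 0.11773739  0.47579788 -0.60587559] -62.63169975160108
1 [-0.0449 -0.0376 -0.0345 -0.0334] inner 0.016927714427425914
-1 [-0.0451 -0.0377 -0.0343 -0.0333] inner 0.030905364247440715
```

View pics/w4.png

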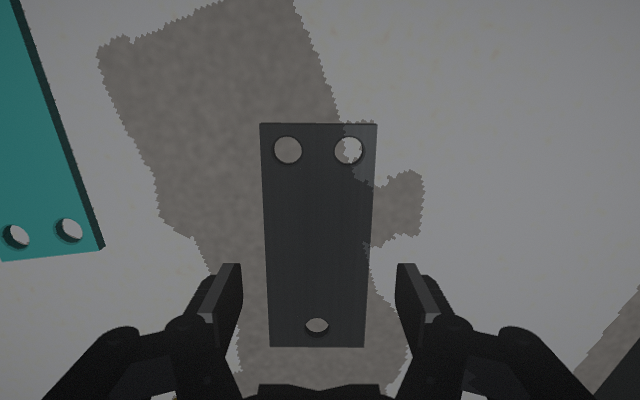

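Call:
play_rows(plan=[[0.6, 0, -0.0005, -0.02, -0.003], [0.6, 0, -0.0005, -0.031, -0.003], [0.6, 0, -0.0005, -0.031, -0.003], [0.6, 0, -0.0005, -0.031, -0.003]])

```text
clock: 6.45
tcp_pos: [0.5221, 0.2897, -0.0275]
orientation: [0.853, 1.397, -0.852]
contact_force: [0.5, 0.1, -0.0]
grip_width: 0.0683
```

```bash
python3 tip.py w5; python3 - <<'E'
from h import *
f=pickle.load(open('w5.pkl','rb'))
# tip pixels vs table: world z of finger points
s=r.get_obs()
v=f['pixels'];cv2.imwrite('pics/w5c.png',cv2.resize(v[200:400,180:460],None,fx=2.8,fy=2.8,interpolation=cv2.INTER_CUBIC))
E
```

```text
6.45 [ 0.52207805  0.28969218 -0.02751997] 0.06826183072880278 [ 0.49901751  0.12493315 -0.03690712] -62.79180759156324
1 [-0.0274 -0.0268 -0.0263 -0.0258] inner 0.015732182797959862
-1 [-0.0274 -0.0268 -0.0263 -0.0258] inner 0.015926898888701524
```

View pics/w5c.png

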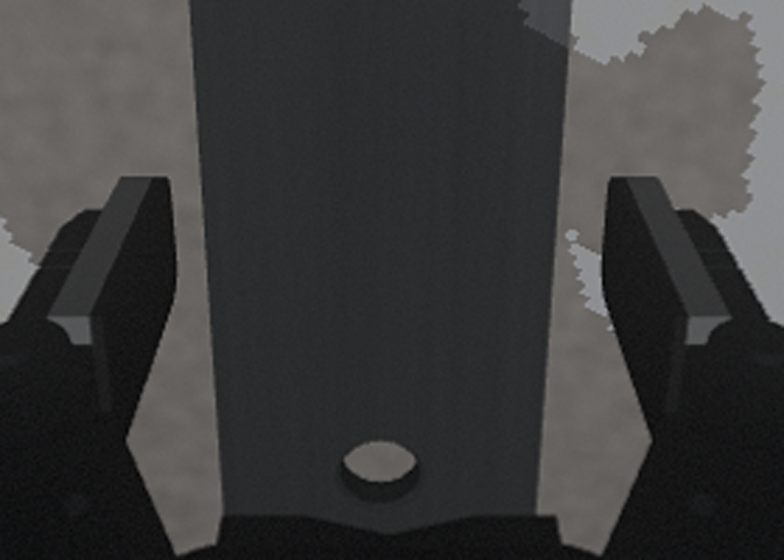

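```bash
python3 - <<'E'
from h import *
f=pickle.load(open('w5.pkl','rb'));o=r.get_obs()
H=[[0.5236,0.2905,.006]];print('plate centre px',proj(f,H))
R=Ro.from_rotvec(o['orientation']).as_matrix()
for x in(-.045,-.04,-.034,-.03):
  print(x,proj(f,[o['tcp_pos']+R@np.array([x,y,-.034]) for y in(.011,-.011)]).round(1).tolist())
v=f['pixels'];cv2.imwrite('pics/w5d.png',cv2.resize(v[100:400,180:460],None,fx=2,fy=2))
E
```

```text
plate centre px [[316.42245018 277.17522032]]
-0.045 [[231.9, 271.9], [236.1, 317.4]]
-0.04 [[234.7, 265.7], [238.6, 310.1]]
-0.034 [[237.8, 258.7], [241.5, 301.9]]
-0.03 [[239.8, 254.4], [243.2, 296.7]]
```

View pics/w5d.png

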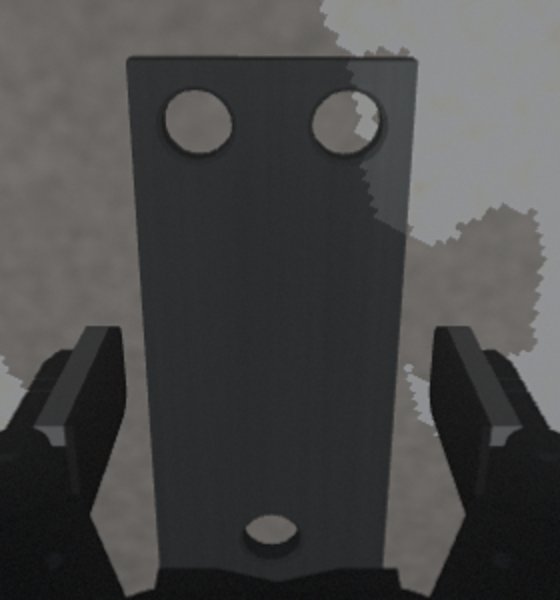

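Call:
play_rows(force=50, plan=[[0.6, 0.001, 0.001, -0.0015, 0], [0.4, 0.001, 0.001, -0.0015, 0], [0.0, 0.001, 0.001, -0.0015, 0], [0.0, 0.001, 0.001, -0.0015, 0], [0.0, 0.001, 0.001, -0.0015, 0], [0.0, 0.001, 0.001, -0.0015, 0], [0.0, 0.001, 0.001, -0.0015, 0]])

```text
clock: 7.2
tcp_pos: [0.5233, 0.2909, -0.0285]
orientation: [0.853, 1.397, -0.852]
contact_force: [-0.8, -0.3, 5.5]
grip_width: 0.0539
```

```bash
python3 tip.py w6
```

```text
7.2 [ 0.52332686  0.29087793 -0.02854892] 0.053873665581992185 [-0.77614748 -0.31518454  5.53177964] -62.79922448383296
1 [-0.0285 -0.0279 -0.0274 -0.0272] inner 0.0157472516112315
-1 [-0.0284 -0.0279 -0.0274 -0.0268] inner 0.016098121648428027
```

View pics/w6.png

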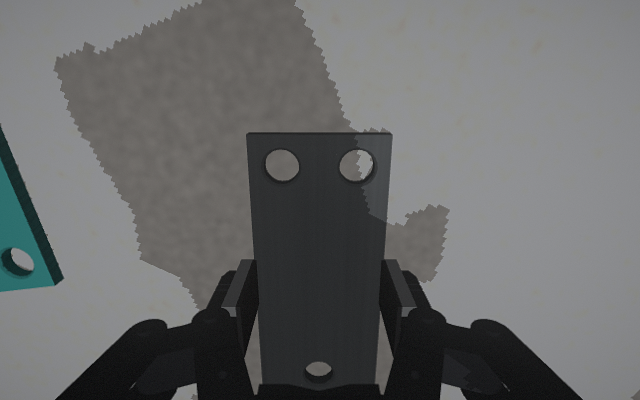

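Call:
play_rows(plan=[[0.0, 0, 0, 0, 0], [0.0, 0, 0, 0, 0]])

```text
clock: 7.45
tcp_pos: [0.5233, 0.2908, -0.0286]
orientation: [0.853, 1.397, -0.852]
contact_force: [-0.8, -0.3, 5.8]
grip_width: 0.0539
```

```bash
python3 -c "
import cv2
v=cv2.imread('pics/w6.png');cv2.imwrite('pics/w6c.png',cv2.resize(v[240:400,220:420],None,fx=4,fy=3.7,interpolation=cv2.INTER_CUBIC))"
```

```text
(no output)
```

View pics/w6c.png

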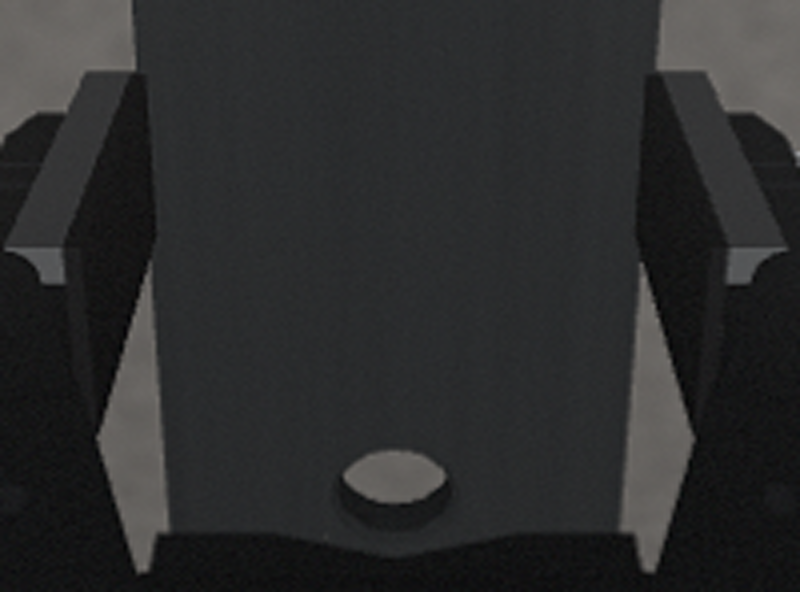

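Width holds steady at 53.9 mm with about 5.6 N upward, so the grip has stopped on the plate. I'll do a small test lift.

Call:
play_rows(plan=[[0.0, 0, 0, 0.003, 0], [0.0, 0, 0, 0.01, 0], [0.0, 0, 0, 0.02, 0], [0.0, 0, 0, 0.02, 0], [0.0, 0, 0, 0.02, 0]])

```text
clock: 7.95
tcp_pos: [0.5233, 0.2907, -0.0089]
orientation: [0.854, 1.397, -0.852]
contact_force: [-0.5, -0.3, -1.1]
grip_width: 0.054
```

```bash
python3 tip.py w7;python3 - <<'E'
from h import *
s=grab('scene');x,y=proj(s,[.523,.29,.02])[0].astype(int)
cv2.imwrite('pics/s7.png',cv2.resize(s['pixels'][y-50:y+40,x-60:x+60],None,fx=6,fy=6,interpolation=cv2.INTER_CUBIC))
E
```

```text
7.95 [ 0.5232527   0.29066265 -0.00894339] 0.054002420357783174 [-0.50093484 -0.31583062 -1.11066585] -62.8008983315317
1 [-0.0345 -0.0339 -0.0333 -0.0328] inner 0.015641706785391375
-1 [-0.0345 -0.0339 -0.0333 -0.0326] inner 0.015940811835876017
```

View pics/w7.png

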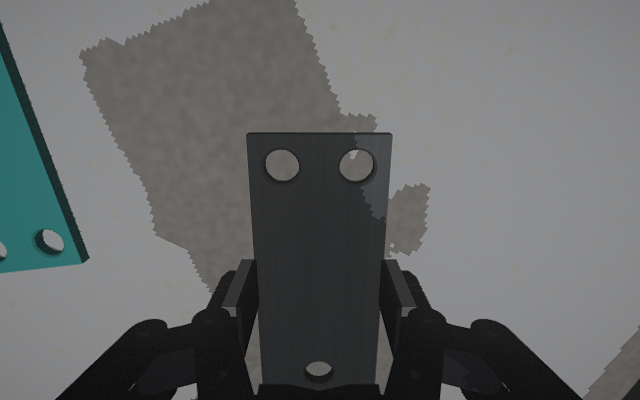

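View pics/s7.png

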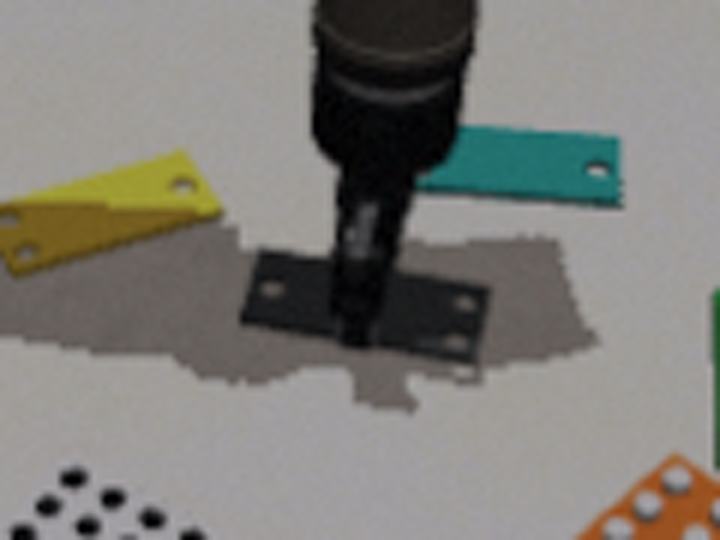

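The plate is in the grip: it kept its place in the wrist picture while the bench moved away, and the load is −1.1 N. Next I'll measure its pose in the hand, including tilt.

```bash
cat >> h.py <<'E'
def crop(f,x0,y0,x1,y1,k,n):
    cv2.imwrite(n,cv2.resize(f['pixels'][y0:y1,x0:x1],None,fx=k,fy=k,interpolation=cv2.INTER_CUBIC))
E
python3 - <<'E'
from h import *
f=pickle.load(open('w7.pkl','rb'))
crop(f,240,125,400,200,5,'pics/w7a.png');crop(f,280,345,360,400,8,'pics/w7b.png')
# plate depth plane
Z=f['z_map'];m=np.zeros(Z.shape,bool);m[195:350,270:370]=1
v,u=np.nonzero(m&(Z>0));p=cv2.undistortPoints(np.c_[u,v].astype(float).reshape(-1,1,2),f['K'],f['D']).reshape(-1,2);z=Z[v,u]
X=(np.c_[p*z[:,None],z,np.ones(len(z))]@f['W'].T)[:,:3]
A=np.c_[X[:,:2]-X[:,:2].mean(0),np.ones(len(X))];s=np.linalg.lstsq(A,X[:,2],rcond=None)[0];print('plane',np.degrees(s[:2]),s[2],len(X),(X[:,2]-A@s).std())
E
```

```text
plane [ 0.03688384 -0.02856778] 0.025709791925062144 15452 0.0005505278072472138
```

View pics/w7a.png

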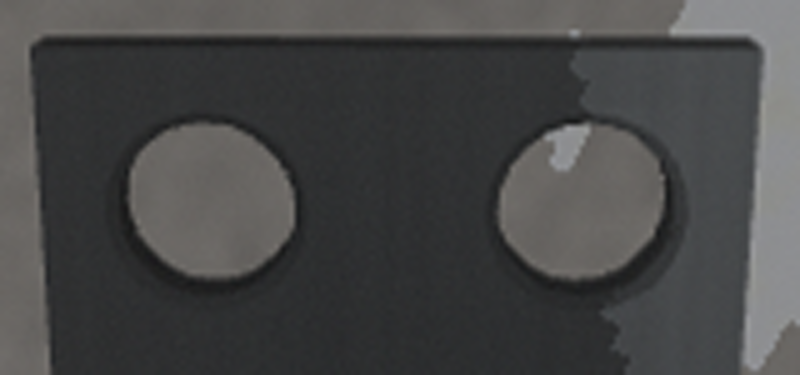

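View pics/w7b.png

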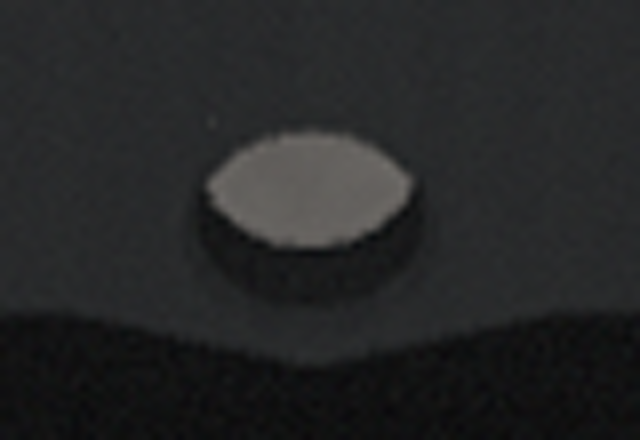

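```bash
cat > ov.py <<'E'
from h import *
from scipy.optimize import minimize
def light(f,thr,box):
    g=cv2.cvtColor(f['pixels'],cv2.COLOR_BGR2GRAY)
    x0,y0,x1,y1=box
    m=(cv2.GaussianBlur(g,(3,3),0)[y0:y1,x0:x1]>thr).astype(np.uint8)
    return m
def circ(c,z,rr=.007): 
    a=np.linspace(0,2*np.pi,72,endpoint=False);return np.c_[c[0]+rr*np.cos(a),c[1]+rr*np.sin(a),np.full(72,z)]
def model(f,ctr,th,zt,hole):
    t=np.radians(th);c=ctr+np.array([[np.cos(t),-np.sin(t)],[np.sin(t),np.cos(t)]])@hole
    k=16
    M=[]
    for z in(zt,zt-.006):
        m=np.zeros((400,640),np.uint8);cv2.fillPoly(m,[np.round(proj(f,circ(c,z))*k).astype(np.int32)],1,shift=4);M.append(m)
    mm=M[0]&M[1];ys,xs=np.nonzero(mm);return np.array([xs.mean(),ys.mean()]),mm
HO=np.array([[52,15],[52,-15],[-52,0]])/1000.
def solve(f,zt,boxes,thr,g):
    obs=[];
    for b in boxes:
        m=light(f,thr,b);n,l,st,ce=cv2.connectedComponentsWithStats(m)
        i=1+np.argmax(st[1:,4]);obs.append(ce[i]+[b[0],b[1]]);print('area',st[i,4],obs[-1])
    x=np.array(g,float)
    for it in range(6):
        pr=np.array([model(f,x[:2],x[2],zt,h)[0] for h in HO])
        res=(np.array(obs)-pr).ravel()
        J=[]
        for j,d in enumerate((.002,.002,1.)):
            y=x.copy();y[j]+=d
            J.append((np.array([model(f,y[:2],y[2],zt,h)[0] for h in HO])-pr).ravel()/d)
        x=x+np.linalg.lstsq(np.array(J).T,res,rcond=None)[0]
    pr=np.array([model(f,x[:2],x[2],zt,h)[0] for h in HO])
    print('areas',[model(f,x[:2],x[2],zt,h)[1].sum() for h in HO],'res px',(np.array(obs)-pr).round(2).tolist())
    return x
E
python3 - <<'E'
from ov import *
f=pickle.load(open('w7.pkl','rb'))
x=solve(f,.0257,[(258,142,306,188),(332,142,382,188),(298,355,340,384)],70,[.5235,.2905,27.2])
print(x)
o=r.get_obs();R=Ro.from_rotvec(o['orientation']).as_matrix()
print('ctr-tcp',x[:2]-o['tcp_pos'][:2],'th - jaw',x[2]-np.degrees(np.arctan2(R[1,2],R[0,2])))
E
```

```text
area 806 [281.73449132 164.61414392]
area 819 [356.03052503 164.66788767]
area 258 [318.13178295 368.05426357]
areas [np.uint64(853), np.uint64(855), np.uint64(259)] res px [[0.14, 0.31], [-0.08, 0.05], [-0.14, -0.56]]
[ 0.52374591  0.28989863 27.09153716]
ctr-tcp [ 0.0009534  -0.00045238] th - jaw 89.89015945459708
```

Call:
play_rows(plan=[[0, 0, 0, 0.03, 0], [0, 0, 0, 0.065, 0], [0, 0, -0.005, 0.1, -0.03], [0, 0.005, -0.03, 0.11, -0.08], [0, 0.01, -0.065, 0.11, -0.13], [0, 0.015, -0.1, 0.11, -0.18], [0, 0.02, -0.135, 0.11, -0.23], [0, 0.025, -0.17, 0.11, -0.28], [0, 0.03, -0.205, 0.11, -0.33], [0, 0.036, -0.24, 0.11, -0.348]])

```text
clock: 9.05
tcp_pos: [0.5585, 0.0491, 0.1002]
orientation: [1.116, 1.266, -1.117]
contact_force: [0.5, 0.5, -1.2]
grip_width: 0.0535
```

Call:
play_rows(plan=[[0, 0.005, -0.035, 0, 0], [0, 0.01, -0.065, 0, 0], [0, 0.0135, -0.085, 0, 0], [0, 0.0146, -0.095, 0, 0], [0, 0.0146, -0.0984, 0, 0], [0, 0.0146, -0.0984, 0, 0], [0, 0.0146, -0.0984, 0, 0]])

```text
clock: 9.75
tcp_pos: [0.5733, -0.0461, 0.1005]
orientation: [1.114, 1.268, -1.113]
contact_force: [-0.5, 0.6, -1.0]
grip_width: 0.054
```

```bash
python3 tip.py w8
```

```text
9.75 [ 0.57334732 -0.04610736  0.10045314] 0.0540428922074286 [-0.52691973  0.61685776 -1.0391098 ] -82.61261046358301
1 [-0.0345 -0.0338 -0.0333 -0.0329] inner 0.01565493269149802
-1 [-0.0345 -0.0339 -0.0334 -0.0331] inner 0.015957759032306312
```

View pics/w8.png

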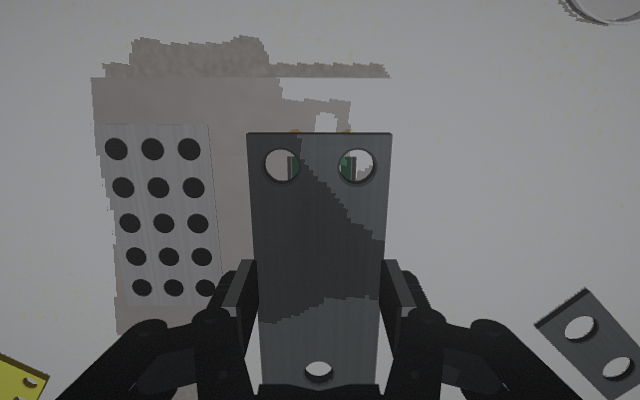

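Call:
play_rows(plan=[[0, 0.0006, -0.001, -0.015, -0.002], [0, 0.0006, -0.0016, -0.03, -0.002], [0, 0.0006, -0.0016, -0.04, -0.002], [0, 0.0006, -0.0016, -0.047, -0.002], [0, 0.0006, -0.0016, -0.049, -0.002], [0, 0.0006, -0.0016, -0.049, -0.002], [0, 0.0006, -0.0016, -0.049, -0.002]])

```text
clock: 10.5
tcp_pos: [0.5745, -0.0495, 0.0518]
orientation: [1.117, 1.265, -1.116]
contact_force: [0.8, 0.4, -0.8]
grip_width: 0.0539
```

```bash
python3 tip.py w9; python3 - <<'E'
from ov import *
f=pickle.load(open('w9.pkl','rb'));o=r.get_obs()
R=Ro.from_rotvec(o['orientation']).as_matrix();print(R[:,0],o['tcp_pos'])
t=np.radians(7.15);c=np.array([.57456,-.04837]);M=np.array([[np.cos(t),-np.sin(t)],[np.sin(t),np.cos(t)]])
for h in HO: print(proj(f,np.r_[c+M@h,.07]))
# plate plane
Z=f['z_map'];v,u=np.mgrid[195:350,270:370];v=v.ravel();u=u.ravel();p=cv2.undistortPoints(np.c_[u,v].astype(float).reshape(-1,1,2),f['K'],f['D']).reshape(-1,2);z=Z[v,u];k=z>0;p=p[k];z=z[k]
X=(np.c_[p*z[:,None],z,np.ones(len(z))]@f['W'].T)[:,:3]
A=np.c_[X[:,:2]-X[:,:2].mean(0),np.ones(len(X))];s=np.linalg.lstsq(A,X[:,2],rcond=None)[0];print('plane',np.degrees(s[:2]),'underside',s[2]-.006)
crop(f,240,125,400,200,5,'pics/w9a.png')
T=grab('top');pickle.dump(T,open('t9.pkl','wb'));x,y=proj(T,[.574,-.048,.085])[0].astype(int);crop(T,x-55,y-45,x+55,y+45,6,'pics/t9.png')
S=grab('scene');pickle.dump(S,open('s9.pkl','wb'));x,y=proj(S,[.574,-.048,.085])[0].astype(int);crop(S,x-65,y-50,x+65,y+50,6,'pics/s9.png')
E
```

```text
10.5 [ 0.57452487 -0.04946268  0.05182812] 0.05392234682774613 [ 0.79453179  0.35079244 -0.83984939] -82.85381372556763
1 [-0.0344 -0.0338 -0.0332 -0.02  ] inner 0.015659771551909146
-1 [-0.0346 -0.0339 -0.0333 -0.0201] inner 0.015976016430230174
[ 1.03644681e-03 -1.40172415e-05 -9.99999463e-01] [ 0.57460609 -0.04947069  0.05200373]
[[280.04207798 158.37352899]]
[[348.52032009 158.42068455]]
[[314.87671504 349.55319645]]
plane [ 0.02334903 -0.02693937] underside 0.08046536362423548
```

View pics/w9.png

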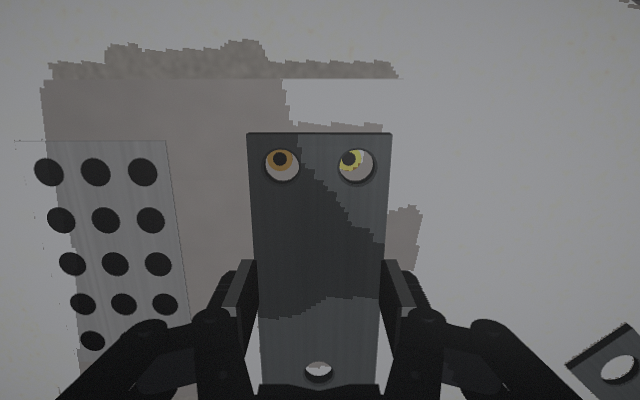

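View pics/t9.png

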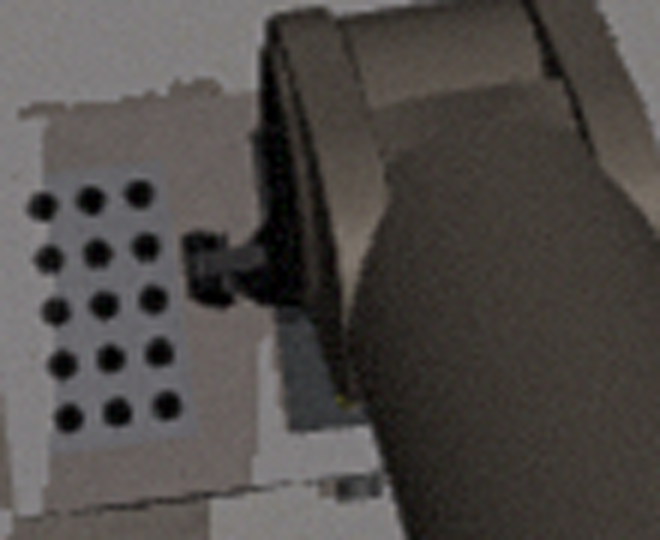

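View pics/s9.png

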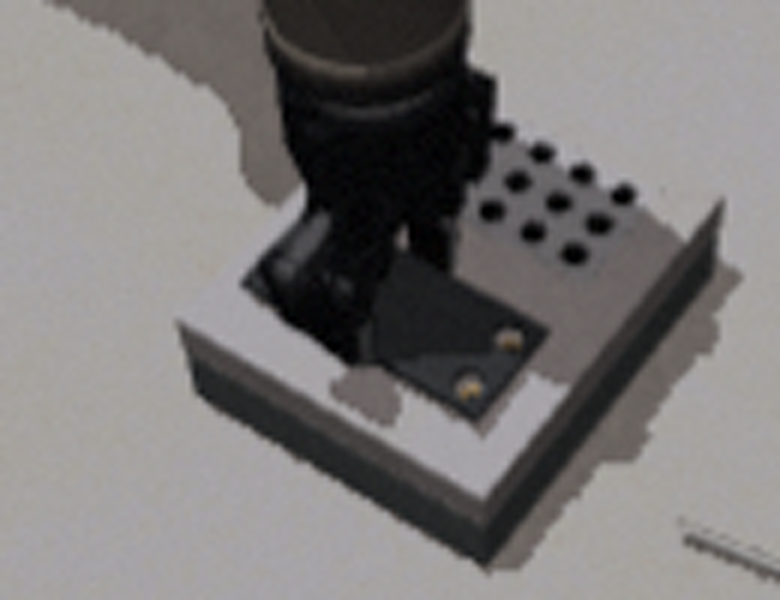

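View pics/w9a.png

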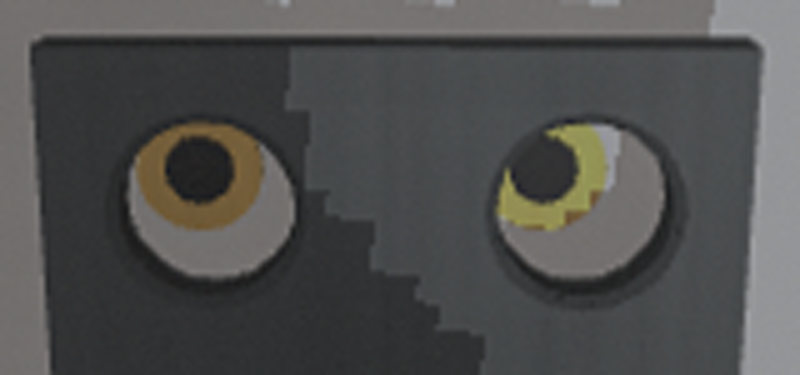

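Call:
play_rows(plan=[[0, -0.0008, 0.0018, 0, 0.002], [0, -0.0008, 0.0018, 0, 0.002], [0, -0.0008, 0.0018, 0, 0.002], [0, -0.0008, 0.0018, 0, 0.002], [0, -0.0008, 0.0018, 0, 0.002]])

```text
clock: 11.15
tcp_pos: [0.5733, -0.0477, 0.0515]
orientation: [1.115, 1.266, -1.115]
contact_force: [0.1, -0.3, -0.7]
grip_width: 0.0541
```

```bash
cat > chk.py <<'E'
from ov import *
import sys
n=sys.argv[1]
obs=[r.get_obs()];f=grab('wrist');obs.append(r.get_obs())
crop(f,240,125,400,200,5,f'pics/{n}a.png');crop(f,280,345,360,400,8,f'pics/{n}b.png')
for o in obs:
    R=Ro.from_rotvec(o['orientation']).as_matrix();j=np.degrees(np.arctan2(R[1,2],R[0,2]));th=j+89.89
    a=np.radians(th-27.09);off=np.array([[np.cos(a),-np.sin(a)],[np.sin(a),np.cos(a)]])@[.00095,-.00045]
    print(o['clock'],'plate ctr',o['tcp_pos'][:2]+off,'th',th,'z',o['tcp_pos'][2]+.0286,o['contact_force'])
ctr=obs[0]['tcp_pos'][:2]+off
g=cv2.cvtColor(f['pixels'],cv2.COLOR_BGR2GRAY)
t=np.radians(th);M=np.array([[np.cos(t),-np.sin(t)],[np.sin(t),np.cos(t)]])
for h in HO[:2]:
    u=proj(f,np.r_[ctr+M@h,.07])[0];print('expected thread px if aligned',u)
    x,y=u.astype(int);w=g[y-9:y+10,x-9:x+10];
    m=(w<55).astype(np.uint8);nn,l,st,ce=cv2.connectedComponentsWithStats(m)
    print([(st[i,4],(ce[i]+[x-9,y-9]).round(1).tolist()) for i in range(1,nn)])
E
python3 chk.py w10
```

```text
11.15 plate ctr [ 0.5740551  -0.04848449] th 7.1494069829593485 z 0.08011323059998637 [ 0.09507042 -0.32231757 -0.68640297]
11.2 plate ctr [ 0.57407898 -0.04848071] th 7.149702784590971 z 0.08012613323864182 [-0.42083827 -1.08827117 -1.65043202]
expected thread px if aligned [284.53672375 157.45103208]
[(np.int32(189), [284.6, 154.5])]
expected thread px if aligned [353.22927885 157.63534181]
[(np.int32(2), [361.5, 149.0]), (np.int32(130), [352.8, 156.4])]
```

View pics/w10a.png

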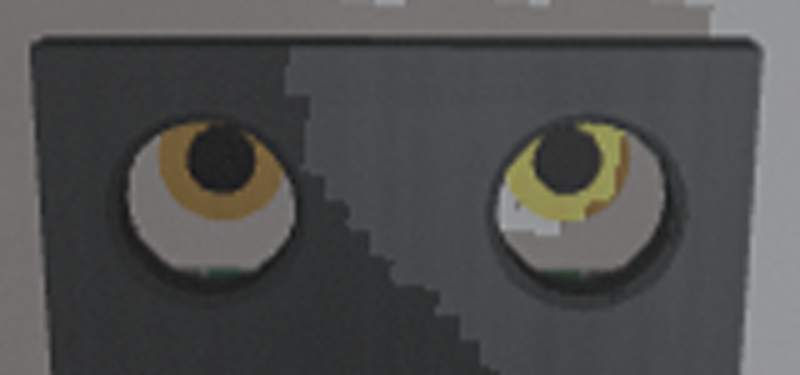

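View pics/w10b.png

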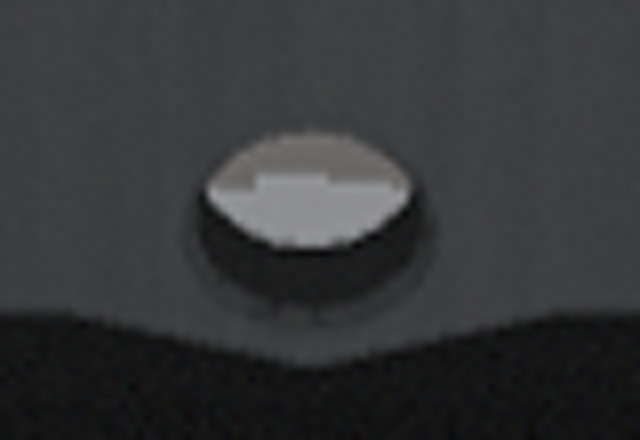

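Call:
play_rows(plan=[[0, 0.0005, 0, 0, 0], [0, 0.0005, 0, 0, 0], [0, 0.0005, 0, 0, 0], [0, 0.0005, 0, 0, 0], [0, 0.0005, 0, 0, 0], [0, 0.0005, 0, 0, 0]])

```text
clock: 11.8
tcp_pos: [0.5738, -0.0477, 0.0515]
orientation: [1.115, 1.266, -1.115]
contact_force: [-0.8, 0.2, -0.1]
grip_width: 0.0542
```

```bash
python3 chk.py w11; python3 - <<'E'
from ov import *
T=grab('top')
t=np.radians(7.15);c=np.array([.57456,-.04837]);M=np.array([[np.cos(t),-np.sin(t)],[np.sin(t),np.cos(t)]])
v=cv2.resize(T['pixels'],None,fx=8,fy=8,interpolation=cv2.INTER_CUBIC)
for h in HO[2:]:
    for z,col in((.086,(0,255,0)),(.07,(0,0,255))):
        q=(proj(T,circ(c+M@h,z,.007 if z>.08 else .003))+.5)*8
        cv2.polylines(v,[q.astype(int)],True,col,1)
x,y=(proj(T,np.r_[c+M@HO[2],.08])[0]*8).astype(int)
cv2.imwrite('pics/t11.png',v[y-200:y+200,x-250:x+250])
cv2.imwrite('pics/t11full.png',T['pixels'])
E
```

```text
11.8 plate ctr [ 0.57453246 -0.0484621 ] th 7.150857732444294 z 0.08009477790432055 [-0.80744399  0.18833732 -0.11132166]
11.85 plate ctr [ 0.57454556 -0.0484257 ] th 7.156554950033183 z 0.08011434667245435 [ 0.12641623 -0.50049965 -1.17690809]
expected thread px if aligned [284.52009717 157.46361795]
[(np.int32(189), [284.6, 155.3])]
expected thread px if aligned [353.22085884 157.64203783]
[(np.int32(2), [353.5, 149.0]), (np.int32(1), [357.0, 148.0]), (np.int32(1), [361.0, 149.0]), (np.int32(2), [349.5, 150.0]), (np.int32(120), [352.9, 157.9])]
```

View pics/t11.png

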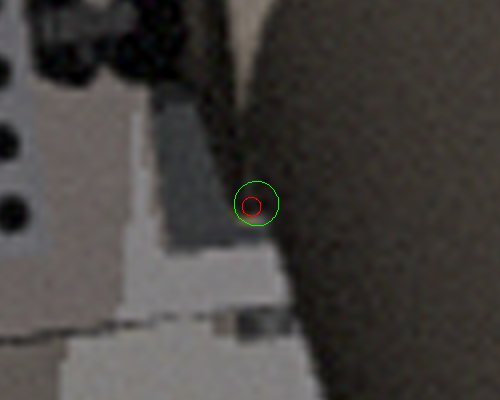

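View pics/w11a.png

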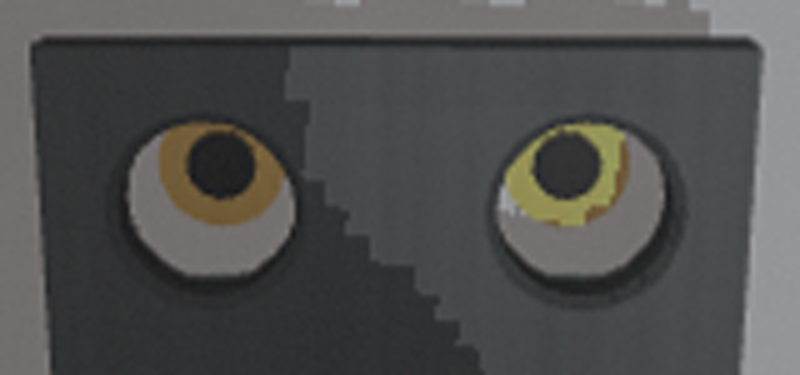

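View pics/t11full.png

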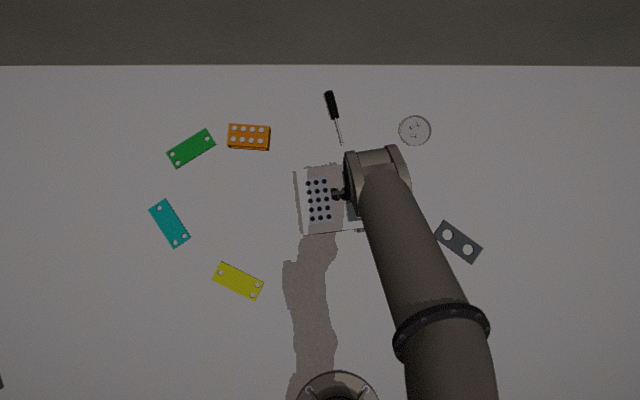

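```bash
python3 -c "
from bench import r
o=r.get_obs();print(abs(o['qvel']).max(),o['tcp_pos'],o['grip_width'],o['clock']);print(r.hand_in())"
```

```text
0.0018309463372974495 [ 0.57382785 -0.04770083  0.0515175 ] 0.05394613571590657 11.9
the job is handed in; nothing more can be done
None
```

I picked up the dark three-hole cover plate and handed in at about 11.9 s, still holding it over the heater's service bay. Its underside is at about 80 mm, roughly 10 mm above the heater's top, and it sat level to within 0.1° in the depth map before the last small sideways corrections.

- **Alignment:** Seen through the two-hole end, both threaded holes are within about 0.3 mm of where they should be. The single-hole end could not be checked directly because the wrist view is too slanted and the arm mostly hides it from above. Its position comes from the three-hole fits, which had residuals up to 0.2 mm for the heater and about 0.6 pixel for the held plate.
- **Grip:** The plate did not move in the fingers, and no unusual force showed.
- **Other items:** In the last top view the spare plate, rack, dish and screwdriver are where they were.
- **Disagreement:** The fingertips turned out to be about 30 mm behind the reported TCP at this opening, not 8 mm ahead as the description says. Both the wrist and scene cameras showed this, so I used the measured value. The gripper also read 54 mm on the 56 mm plate, but the lift and the hold showed a secure grasp.

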